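# Feel for the release notch of a backup unit

## Robot

A 6-joint arm with a two-finger parallel gripper is mounted at the origin on the work surface. World frame = base frame: x ahead of the robot, y to its left, z up, the work surface at z = 0. Lengths are in m, angles in degrees, forces in N, time in s.
With the tool pointing down it reaches from about 0.25 to 0.775 m from the base axis. Payload 4 kg.
Tool frame: the origin (TCP) lies at the very end of the fingers, on their centre line; the grasp point (between the pads) lies 19 mm behind it; z points along the fingers, y is the line along which they close (so a half turn about z gives the same grasp; the last joint's range is limited). The gripper opens to 85 mm and grips with 20 to 120 N. Pads are 22 mm wide; open, the fingers measure 114 mm over their backs; the gripper's body (76 mm by 85 mm) begins 54 mm behind the grasp point. The pads swing forward as they close: fully open they stand 13 mm farther back than shut.
Start: joints at [61.931, 4.996, 78.535, -0, 96.463, -5.907], TCP at [0.207, 0.509, 0.195] pointing down, gripper open.
Joint ranges: [-177.83, 177.83], [-43.37, 116.18], [15.69, 146.23], [-61.86, 241.86], [9.47, 152.12], [-147.06, 147.06]. Speed limits (degrees/s): [159.86, 159.86, 180, 180, 180, 180].

## Interface

Orientations are given as [roll, pitch, yaw] about the fixed x, y, z axes, in that order (R = Rz(yaw) Ry(pitch) Rx(roll)).
In Python, from bench import bot, cams, hand_in gives the robot as it stands.
- The arm moves only by the tool carry_out, never from a script. Its argument "steps" is a list of rows, each a list of 5 numbers: the gripper command: -1 is fully open, 1 is shut, values between are in proportion, then the shift along the world's x, y, z in mm, then the turn about the world's z in degrees. A call has 1 to 20 rows; each row is the pose to reach, as a shift and turn from the pose commanded when the call began; what a row does not reach only later rows make up. A row lasts 1/10 s, in which the tool goes at most 50 mm and 8.59 degrees, less where a joint would pass 70% of its speed; a pose out of reach is approached as far as the arm can. A call with a gripper value outside its range is refused whole. The fingers move at their own pace and stop on an object; the grip force is fixed at half the most. Time passes only in rows, so rows that repeat a pose let the fingers close. It gives the time, the measured TCP pose, the force, the opening and the grip force at its end, in the units of the state.
- bot.get_obs(): the state, without advancing time (a new reading comes with each control period).
- cams.snapshot(name): name is "side" or "top"; returns the picture (400x640x3 uint8, red, green, blue); there is no depth.
- cams.camera_params(name): a dict with "fx", "fy", "cx", "cy" (pixels), "D" ([k1, k2, p1, p2, k3] as OpenCV has them; the pictures are not rectified), "pose" (4x4, takes a point from camera to world coordinates). Camera axes: x right, y down, z forward; pixel columns grow to the right and rows downward; lengths in m; the calibration is good to about 2 mm. A picture is of the moment at which its call begins. camera_params takes no time and is no camera call.
- hand_in(): hands the job in; it is judged then, once.
The state is a dict: "time": time; "qpos": joint angles; "qd": joint speeds; "joint_efforts": joint torques, N m; "position": TCP position; "tcp_rot": TCP orientation; "contact_force": force on the tool from outside, world axes, zero at the start; "wrist_torque": the same for the moment, N m; "grip_width": finger opening in m; "gripper_force": force on a finger pad.
Only numpy, scipy, OpenCV 4.12 (cv2) and the standard library are available. Lean on these libraries where they do the work, as an engineer would, in place of code of your own. Each camera call takes 0.05 s, during which the arm holds its last target. There are 200 camera calls.

## Task

First rest a fingertip gently on the flat top of the black strip along the front edge of the grey backup unit, feel along it to the hidden release notch, then press the key inside the notch fully down so that the metal cover pops ajar and stays so. Touch only: do not pry or push the cover itself, lift nothing, leave the mug, mouse and handheld radio where they are, and finish with the hand clear.

Things in the scene. Friction and masses are not known exactly. Their poses are not given: they have to be found in the camera images.
- unit: Fixed grey battery backup unit on the desk, 270 (x) x 482 (y) x 90 (z) mm; origin at the centre of its underside; its front faces its own -x (towards the robot), y runs along the front edge. Grey end blocks (top at z 90) fill its outer 125 mm at each end; between them, y -116 to 116 mm, lie the black edge strip in front and the aluminium cover behind it
- edge_mid (a point): Point on the flat rigid top of the black edge strip (z 88 mm), half-way along it, 19 mm behind the unit's front face; axes as the unit's. The strip is 46 mm wide (18 mm in front of this point to 28 mm behind). Its one gap is the release notch, centred anywhere from y -60 to 60 mm (no reading tells): 44 mm long in y, upright sides, open to the top and front, reaching 22 mm behind this point
- key (a joint): Downward travel of the black release key, m: 0 as found, 0.007 fully pressed against its stop. The key is the notch's floor: a flat plate 37 (x) x 41 (y) mm, its top 10 mm below the strip's top as found, 17 mm below when fully pressed. It takes about 7 to 12 N to move, does not spring back and stays where it is left
- cover (a joint): Angle of the aluminium cover, rad: 0 shut, 0.105 when the key is fully down. It is linked to the key (rises in step with it) and stays ajar
- cover_front (a point): Middle of the front edge of the aluminium cover (200 x 226 x 3 mm, hinged at its rear), on its top face; shut, it lies 31 mm behind edge_mid, 2 to 3 mm lower than the strip's top, and when the key is pressed it rises by 21 mm, so keep the fingers forward of it
- mug: Loose blue mug, 80 mm across, 90 mm high, standing on the desk in front of the unit's left (+y) end; origin at the centre of its underside
- mouse: Loose black and grey computer mouse, 105 x 60 x 32 mm, on the desk in front of the unit's right (-y) end; origin at the centre of its underside
- handheld: Loose black handheld radio, 120 x 56 x 34 mm with a 70 mm stub aerial along its +x, lying on the unit's right (-y) end block; origin at the centre of its underside (not the aerial)

How it is judged:
By the outcome, as a careful person would: the job done as asked, in the order asked, and still so for the second after the job is handed in, with the robot touching nothing.
It also fails if it takes over 54 s, if anything falls off the work surface, if the arm or the gripper's body presses on something with over 40 N, if the wrist force passes 120 N, or if a joint passes its speed limit or range.

## Working session

There is one attempt and no reset: what is moved stays moved. The work goes in short steps, Python scripts to look and compute and a tool call to move; the robot and the scene stay as the last step left them, time stands still between calls to the robot, and variables do not carry over. Pictures are saved under pics/ and viewed, at most 10 in all, crops included, and the job is handed in when it is done.

Besides the shell and the picture viewer there is one more tool, called as name(argument=value, ...), one argument or row to a line, values as JSON. carry_out: Moves the arm, as the interface text tells. Its arguments: {"type":"object","properties":{"steps":{"type":"array"}},"required":["steps"]}

```bash
mkdir -p pics; python3 - <<'E'
from bench import bot,cams
import cv2
for n in ("top","side"):
    cv2.imwrite(f"pics/{n}0.png",cams.snapshot(n)[...,::-1]); p=cams.camera_params(n); print(n,p)
print(bot.get_obs())
E
```

```text
top {'fx': 476.73712418642873, 'fy': 476.73712418642873, 'cx': 317.78487990306695, 'cy': 196.1745298432697, 'D': array([0.00936139, 0.        , 0.        , 0.        , 0.        ]), 'pose': array([[-0.0293419 , -0.99519143,  0.09345093,  0.51592879],
       [-0.99901059,  0.03232287,  0.03054621, -0.00224405],
       [-0.03341993, -0.09246219, -0.99515519,  0.99449361],
       [ 0.        ,  0.        ,  0.        ,  1.        ]])}
side {'fx': 448.9865628156363, 'fy': 448.9865628156363, 'cx': 319.1571688032578, 'cy': 201.8834905359681, 'D': array([-0.05164332,  0.        ,  0.        ,  0.        ,  0.        ]), 'pose': array([[ 0.82253047, -0.41745699,  0.38622958,  0.17261001],
       [-0.5687188 , -0.60566829,  0.55652929, -0.60305422],
       [ 0.00159997, -0.67741832, -0.73559626,  0.91038729],
       [ 0.        ,  0.        ,  0.        ,  1.        ]])}
{'time': 0.1, 'qpos': array([ 6.19309702e+01,  5.03709938e+00,  7.86179760e+01, -2.34882157e-04,
        9.64647315e+01, -5.90700608e+00]), 'qd': array([-0.12247301, -0.10733809, -0.20238163,  0.02009395,  0.03965341,
       -0.07825769]), 'joint_efforts': array([ 1.85402896e-03, -3.53017116e+01, -3.14216924e+01, -2.37981685e-04,
        7.94291234e-03, -3.76055436e-05]), 'position': array([0.20722194, 0.50888308, 0.19361831]), 'tcp_rot': array([-1.79880805e+02, -1.20976126e-02,  1.57837938e+02]), 'contact_force': array([-0.28875009, -0.50673267, -1.0725227 ]), 'wrist_torque': array([-0.01466348,  0.00632859,  0.06588318]), 'gripper_force': 0.0, 'grip_width': 0.08557173854481169}
```

View pics/top0.png

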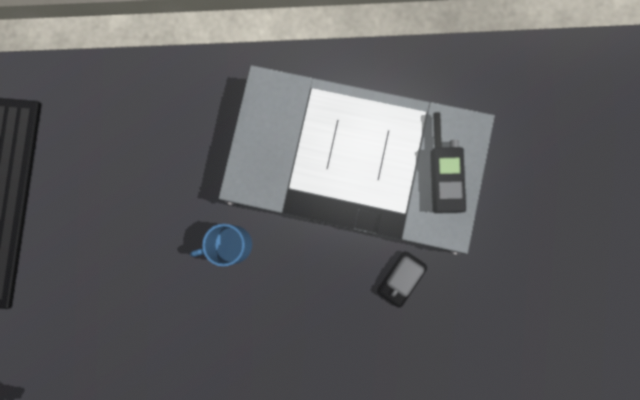

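View pics/side0.png

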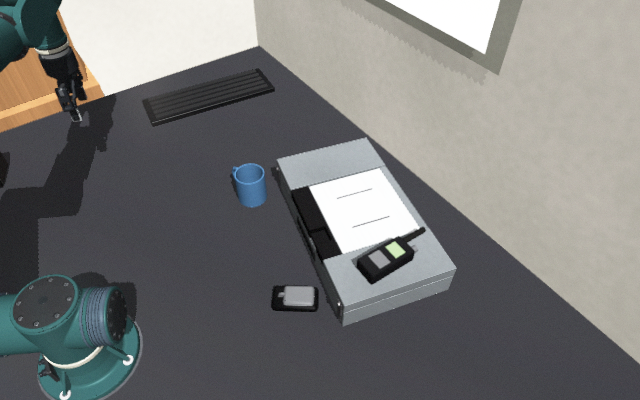

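The top view shows the unit's front top corners at about (221,200) and (468,252). The white cover's corners are roughly (312,89), (427,110), (404,213) and (290,188), with the strip in front of it. There is a faint notch near (367,218). The mug is at (224,245), the mouse at (403,279), and the radio lies on the right end block.

```bash
cat > h.py <<'E'
import numpy as np,cv2
from bench import bot,cams
def ray(n,uv,z):
    p=cams.camera_params(n);K=np.array([[p['fx'],0,p['cx']],[0,p['fy'],p['cy']],[0,0,1]])
    q=cv2.undistortPoints(np.array(uv,float).reshape(-1,1,2),K,p['D'])[:,0]
    d=np.c_[q,np.ones(len(q))]@p['pose'][:3,:3].T;o=p['pose'][:3,3]
    return o+d*((z-o[2])/d[:,2])[:,None]
def proj(n,P):
    p=cams.camera_params(n);K=np.array([[p['fx'],0,p['cx']],[0,p['fy'],p['cy']],[0,0,1]])
    T=np.linalg.inv(p['pose']);return cv2.projectPoints(np.array(P,float),cv2.Rodrigues(T[:3,:3])[0],T[:3,3],K,p['D'])[0][:,0]
E
python3 - <<'E'
from h import *
for n in("top","side"):
    im=cv2.imread(f"pics/{n}0.png");g=im.min(2)
    m=((g>185)*255).astype(np.uint8)
    m=cv2.morphologyEx(m,cv2.MORPH_CLOSE,np.ones((9,9)))
    if n=="top": m[:50]=0
    else: m[:150]=0
    c=max(cv2.findContours(m,0,1)[0],key=cv2.contourArea)
    a=cv2.approxPolyDP(c,0.03*cv2.arcLength(c,True),True)[:,0]
    print(n,"cover",a.tolist(),ray(n,a,.086).round(4).tolist())
f=ray("top",[(221,200),(468,252),(494,115),(251,66)],.09);print(f.round(4).tolist())
print("side corners",ray("side",[(279,160),(344,323),(455,268),(368,139)],.09).round(4).tolist())
im=cv2.imread("pics/top0.png")[170:260,270:430];a=cv2.resize(cv2.convertScaleAbs(im,alpha=4,beta=-60),None,fx=4,fy=4,interpolation=2)
im=cv2.imread("pics/side0.png")[170:290,270:390];b=cv2.resize(cv2.convertScaleAbs(im,alpha=4,beta=-20),(360,360),interpolation=2)
o=np.zeros((360,1000,3),np.uint8);o[:,:640]=a;o[:,640:]=b;o=cv2.resize(o,(800,288));cv2.imwrite("pics/crop.png",o)
E
```

```text
top cover [[313, 88], [290, 187], [404, 212], [425, 112]] [[0.8139, 0.0288, 0.086], [0.6207, 0.0785, 0.086], [0.5658, -0.137, 0.086], [0.7577, -0.1861, 0.086]]
side cover [[379, 168], [300, 186], [343, 253], [386, 242], [396, 256], [396, 236], [419, 227]] [[0.8082, 0.0312, 0.086], [0.5964, 0.0945, 0.086], [0.5605, -0.1392, 0.086], [0.661, -0.1706, 0.086], [0.6537, -0.2138, 0.086], [0.6917, -0.1705, 0.086], [0.755, -0.1811, 0.086]]
[[0.5995, 0.2113, 0.09], [0.4873, -0.2515, 0.09], [0.7456, -0.3156, 0.09], [0.8618, 0.1491, 0.09]]
side corners [[0.6015, 0.207, 0.09], [0.4573, -0.2809, 0.09], [0.737, -0.3146, 0.09], [0.8572, 0.1394, 0.09]]
```

View pics/crop.png

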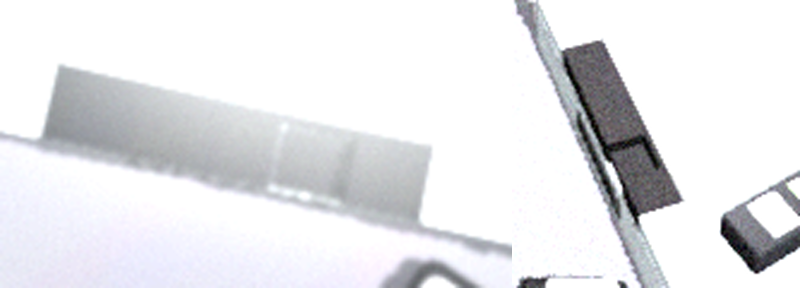

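The contrast-stretched crop shows the notch between about x 278 and 350 in the left panel, right of the strip's middle. I'll turn that into a prior along the strip, then confirm it by touch.

```bash
python3 - <<'E'
from h import *
a=np.radians(-14.1);u=np.array([np.cos(a),np.sin(a)]);v=np.array([-u[1],u[0]])
e=np.array([.6745,-.051])-.116*u;print("edge_mid",e)
px=np.array([(272,190),(285,122),(355,137),(345,205),(60,65),(432,146)])*1.25/4+[270,170]
for p in ray("top",px,.088): print((p[:2]-e)@u*1e3,(p[:2]-e)@v*1e3)
px=np.array([(607,150),(640,140),(655,165)])*1.25/3+[270-640*1.25/3*1.0-0,170]
px=(np.array([(607,150),(640,140),(655,165)])*1.25-[640,0])/3+[270,170]
for p in ray("side",px,.088): print("side",(p[:2]-e)@u*1e3,(p[:2]-e)@v*1e3)
o=bot.get_obs()
for y in(15,-25,-40,-60,):print(y,((e+v*y/1e3-.003*u)-[.2072,.5089])*1e3)
E
```

```text
edge_mid [ 0.56199485 -0.02274066]
-20.595968754420678 -26.0908835332632
20.474619077878753 -25.237007902316762
20.569691046589735 -67.5000778892963
-20.018762367750792 -69.91194705834616
25.325746556998883 113.22574657218541
25.01917277365937 -112.85502622094877
side -24.337388670668684 -32.52264749772514
side 10.344626086135765 -32.03276984725642
side 12.791591811910203 -66.17035454547346
15 [ 355.53945536 -516.36173337]
-25 [ 345.79485489 -555.15661398]
-40 [ 342.14062971 -569.70469421]
-60 [ 337.26832947 -589.10213451]
```

carry_out(
  steps=[
    [1, 353, -526, 0, -82],
    [1, 353, -526, 0, -82],
    [1, 353, -526, 0, -82],
    [1, 353, -526, 0, -82],
    [1, 353, -526, 0, -82],
    [1, 353, -526, 0, -82],
    [1, 353, -526, 0, -82],
    [1, 353, -526, 0, -82],
    [1, 353, -526, 0, -82],
    [1, 353, -526, 0, -82],
    [1, 353, -526, 0, -82],
    [1, 353, -526, 0, -82],
    [1, 353, -526, 0, -82],
    [1, 353, -526, 0, -82],
    [1, 353, -526, -30, -82],
    [1, 353, -526, -60, -82],
    [1, 353, -526, -80, -82],
    [1, 353, -526, -90, -82],
    [1, 353, -526, -90, -82],
    [1, 353, -526, -90, -82],
  ],
)

```text
time: 2.1
position: [0.5609, -0.0163, 0.1057]
tcp_rot: [179.9, -0.0, 75.9]
contact_force: [0.0, 0.1, 0.4]
grip_width: 0.0002
gripper_force: 0.0
```

```bash
python3 - <<'E'
from h import *
ims=[cams.snapshot(n)[...,::-1] for n in("top","side")]
a=cv2.resize(ims[0][150:270,260:430],(510,360));b=cv2.resize(ims[1][140:290,240:360],(288,360))
cv2.imwrite("pics/near.png",cv2.convertScaleAbs(np.hstack([a,b]),alpha=2))
o=bot.get_obs();print(o['time'],o['position'],o['tcp_rot'],o['contact_force'],o['grip_width'],o['qpos'])
E
```

```text
2.2 [ 0.56154679 -0.0164963   0.10663651] [ 1.79808883e+02 -2.54699214e-02  7.58588495e+01] [0.67765152 0.56345116 0.82272861] -0.00023532504467427254 [-7.46699775e+00  8.25114351e+00  8.50040402e+01  3.09069396e-03
  8.65520344e+01  6.67401452e+00]
```

View pics/near.png

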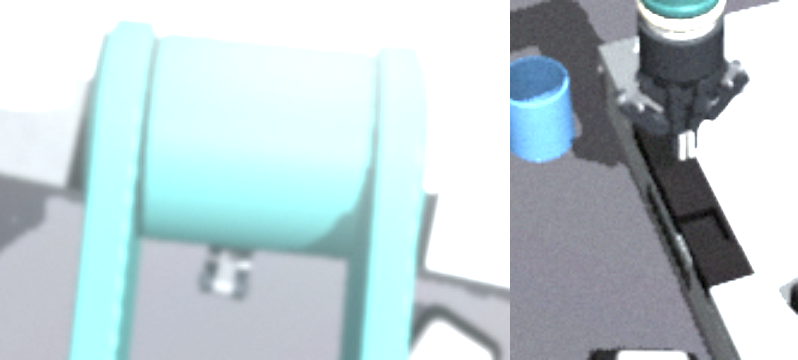

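The fingers are over the strip's front half, left of the notch. The knuckles point towards the cover, so I'll turn 90° to keep them along the strip, then descend.

carry_out(
  steps=[
    [1, 0, 0, 0, 9],
    [1, 0, 0, 0, 18],
    [1, 0, 0, 0, 27],
    [1, 0, 0, 0, 36],
    [1, 0, 0, 0, 45],
    [1, 0, 0, 0, 54],
    [1, 0, 0, 0, 63],
    [1, 0, 0, 0, 72],
    [1, 0, 0, 0, 81],
    [1, 0, 0, 0, 90],
    [1, 0, 0, 0, 90],
    [1, 0, 0, -5, 90],
    [1, 0, 0, -10, 90],
    [1, 0, 0, -12, 90],
    [1, 0, 0, -13, 90],
    [1, 0, 0, -14, 90],
    [1, 0, 0, -15, 90],
    [1, 0, 0, -15, 90],
  ],
)

```text
time: 4.0
position: [0.5605, -0.0166, 0.0897]
tcp_rot: [180.0, -0.0, 165.8]
contact_force: [-0.7, 0.4, -0.2]
grip_width: 0.0001
gripper_force: 0.0
```

carry_out(
  steps=[
    [1, 0, 0, -0.5, 0],
    [1, 0, 0, -1, 0],
    [1, 0, 0, -1.5, 0],
    [1, 0, 0, -2, 0],
    [1, 0, 0, -2, 0],
  ],
)

```text
time: 4.5
position: [0.5604, -0.0166, 0.0876]
tcp_rot: [180.0, -0.0, 165.8]
contact_force: [0.1, 0.4, -1.1]
grip_width: -0.0002
gripper_force: 0.0
```

carry_out(
  steps=[
    [1, 0, 0, -0.5, 0],
    [1, 0, 0, -1, 0],
    [1, 0, 0, -1, 0],
  ],
)

```text
time: 4.8
position: [0.5604, -0.0166, 0.0866]
tcp_rot: [180.0, -0.0, 165.8]
contact_force: [-0.5, -0.5, 0.6]
grip_width: -0.0001
gripper_force: 0.0
```

carry_out(
  steps=[
    [1, 0, 0, -0.5, 0],
    [1, 0, 0, -1, 0],
    [1, 0, 0, -1, 0],
  ],
)

```text
time: 5.1
position: [0.5604, -0.0166, 0.0856]
tcp_rot: [180.0, -0.0, 165.8]
contact_force: [1.1, -0.2, 0.6]
grip_width: 0.0002
gripper_force: 0.0
```

carry_out(
  steps=[
    [1, 0, 0, -0.5, 0],
    [1, 0, 0, -0.5, 0],
    [1, 0, 0, -1, 0],
    [1, 0, 0, -1, 0],
  ],
)

```text
time: 5.5
position: [0.5604, -0.0166, 0.0847]
tcp_rot: [180.0, -0.0, 165.8]
contact_force: [0.3, 0.5, -0.2]
grip_width: -0.0001
gripper_force: 0.0
```

carry_out(
  steps=[
    [1, 0, 0, -0.5, 0],
    [1, 0, 0, -0.5, 0],
    [1, 0, 0, -1, 0],
    [1, 0, 0, -1, 0],
  ],
)

```text
time: 5.9
position: [0.5604, -0.0166, 0.0837]
tcp_rot: [180.0, -0.0, 165.8]
contact_force: [0.5, -0.7, 0.1]
grip_width: -0.0001
gripper_force: 0.0
```

```bash
python3 - <<'E'
from h import *
im=cams.snapshot("side")[...,::-1]
o=bot.get_obs();print(o['position'],o['contact_force'],proj("side",[o['position']]))
cv2.imwrite("pics/c1.png",cv2.convertScaleAbs(cv2.resize(im[170:270,265:365],(600,600),interpolation=2),alpha=2.5))
E
```

```text
[ 0.5604584  -0.01660663  0.08369398] [-0.31266862 -0.46679613  0.7749422 ] [[312.60308624 219.65208502]]
```

View pics/c1.png

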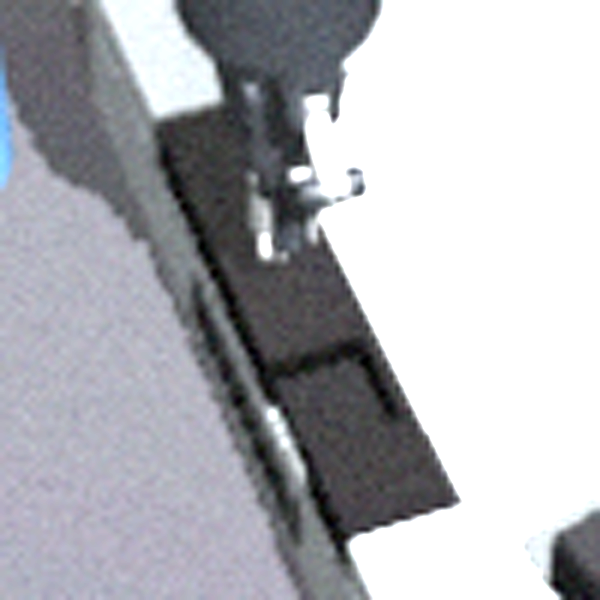

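The tip appears as bright ends near crop (280,258), over the strip and still slightly above it. I'll carry on down in small steps.

carry_out(
  steps=[
    [1, 0, 0, -0.4, 0],
    [1, 0, 0, -0.8, 0],
    [1, 0, 0, -1.2, 0],
    [1, 0, 0, -1.5, 0],
    [1, 0, 0, -1.5, 0],
  ],
)

```text
time: 6.45
position: [0.5604, -0.0166, 0.0821]
tcp_rot: [180.0, -0.0, 165.8]
contact_force: [-0.1, -0.2, 1.2]
grip_width: -0.0002
gripper_force: 0.0
```

carry_out(
  steps=[
    [1, 0, 0, -0.4, 0],
    [1, 0, 0, -0.8, 0],
    [1, 0, 0, -1.2, 0],
    [1, 0, 0, -1.5, 0],
    [1, 0, 0, -1.5, 0],
  ],
)

```text
time: 6.95
position: [0.5605, -0.0166, 0.0807]
tcp_rot: [180.0, -0.0, 165.8]
contact_force: [-0.4, 0.7, -0.5]
grip_width: -0.0001
gripper_force: 0.0
```

carry_out(
  steps=[
    [1, 0, 0, -0.4, 0],
    [1, 0, 0, -0.8, 0],
    [1, 0, 0, -1.2, 0],
    [1, 0, 0, -1.6, 0],
    [1, 0, 0, -2, 0],
    [1, 0, 0, -2, 0],
  ],
)

```text
time: 7.55
position: [0.5604, -0.0166, 0.0786]
tcp_rot: [180.0, -0.0, 165.8]
contact_force: [0.0, 0.3, -0.0]
grip_width: -0.0001
gripper_force: 0.0
```

```bash
python3 - <<'E'
from h import *
im=cams.snapshot("side")[...,::-1]
o=bot.get_obs();print(o['position'],o['contact_force'],proj("side",[o['position']]))
cv2.imwrite("pics/c2.png",cv2.resize(np.clip(255*(im[185:245,285:345]/255.)**.45,0,255).astype(np.uint8),(600,600),interpolation=2))
E
```

```text
[ 0.56047908 -0.01662627  0.07872182] [-0.01304332  0.71401787  0.11286812] [[312.63352862 220.98342613]]
```

View pics/c2.png

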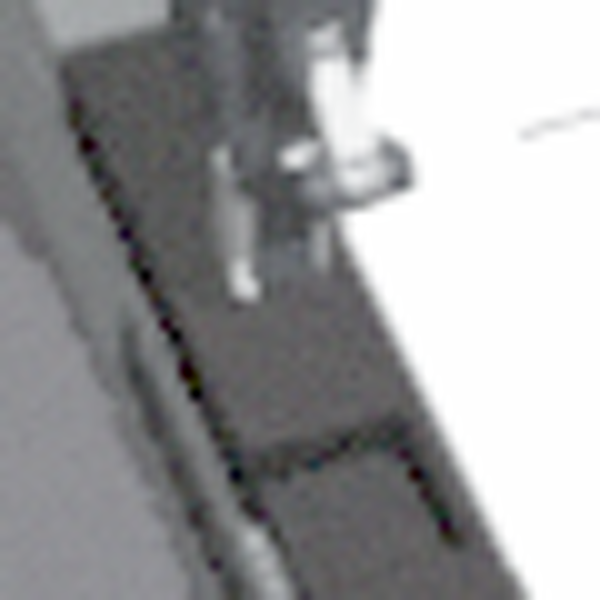

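The view shows the finger end at crop (283,285), clear of the strip surface and centred over it. The nominal tip projects about 7 px lower, so the real tip must be higher than reported. I'll keep descending by feel.

carry_out(
  steps=[
    [1, 0, 0, -0.5, 0],
    [1, 0, 0, -1, 0],
    [1, 0, 0, -1.5, 0],
    [1, 0, 0, -2, 0],
    [1, 0, 0, -2.5, 0],
    [1, 0, 0, -2.5, 0],
  ],
)

```text
time: 8.2
position: [0.5604, -0.0166, 0.0761]
tcp_rot: [180.0, -0.0, 165.8]
contact_force: [-1.2, -0.3, -0.8]
grip_width: -0.0003
gripper_force: 0.0
```

carry_out(
  steps=[
    [1, 0, 0, -0.5, 0],
    [1, 0, 0, -1, 0],
    [1, 0, 0, -1.5, 0],
    [1, 0, 0, -2, 0],
    [1, 0, 0, -2.5, 0],
    [1, 0, 0, -2.5, 0],
  ],
)

```text
time: 8.8
position: [0.5604, -0.0166, 0.0736]
tcp_rot: [180.0, -0.0, 165.8]
contact_force: [0.2, 0.1, 0.0]
grip_width: 0.0
gripper_force: 0.0
```

carry_out(
  steps=[
    [1, 0, 0, -0.5, 0],
    [1, 0, 0, -1, 0],
    [1, 0, 0, -1.5, 0],
    [1, 0, 0, -2, 0],
    [1, 0, 0, -2.5, 0],
    [1, 0, 0, -2.5, 0],
  ],
)

```text
time: 9.4
position: [0.5604, -0.0166, 0.0711]
tcp_rot: [180.0, -0.0, 165.8]
contact_force: [-0.6, -0.1, 0.2]
grip_width: 0.0002
gripper_force: 0.0
```

carry_out(
  steps=[
    [1, 0, 0, -0.5, 0],
    [1, 0, 0, -1, 0],
    [1, 0, 0, -1.5, 0],
    [1, 0, 0, -2, 0],
    [1, 0, 0, -2, 0],
  ],
)

```text
time: 9.9
position: [0.5604, -0.0166, 0.0691]
tcp_rot: [180.0, -0.0, 165.8]
contact_force: [-0.6, 0.0, 0.8]
grip_width: -0.0001
gripper_force: 0.0
```

```bash
python3 - <<'E'
from h import *
im=cams.snapshot("side")[...,::-1]
o=bot.get_obs();print(o['position'],o['contact_force'],o['joint_efforts'],proj("side",[o['position']]))
cv2.imwrite("pics/c3.png",cv2.resize(np.clip(255*(im[185:245,285:345]/255.)**.45,0,255).astype(np.uint8),(600,600),interpolation=2))
E
```

```text
[ 0.56045252 -0.01658215  0.06917386] [-0.51166897 -0.06316779 -0.58734645] [-4.09621289e-04 -3.71202457e+01 -2.97544330e+01  4.52692211e-05
  1.37594793e-04  2.99316889e-05] [[312.65011817 223.5055445 ]]
```

View pics/c3.png

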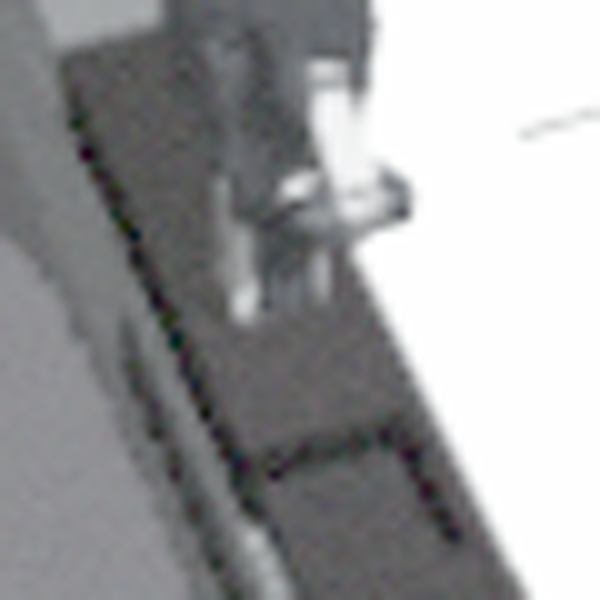

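The finger has moved down about 24 crop px, to (245,322), and still shows no contact. I'll compare the projected strip corners with the picture.

```bash
python3 - <<'E'
from h import *
a=np.radians(-14.1);u=np.array([np.cos(a),np.sin(a)]);v=np.array([-u[1],u[0]]);e=np.array([.562,-.0227])
for x,y in((-18,116),(28,116),(-18,-26),(22,-26),(22,-69),(-18,-116),(28,-116)):
    P=[*(e+u*x/1e3+v*y/1e3),.088];q=proj("side",[P])[0];t=proj("top",[P])[0]
    print(x,y,"c3 crop",((q-[285,185])*10).round(),"side",q.round(1),"top",t.round(1))
o=bot.get_obs();p=o['position'];print([(h,((proj("side",[[p[0],p[1],h]])[0]-[285,185])*10).round()) for h in(.069,.08,.09,.1)])
E
```

```text
-18 116 c3 crop [73. 43.] side [292.3 189.3] top [282.3 212.1]
28 116 c3 crop [242.  -2.] side [309.2 184.8] top [287.6 188.7]
-18 -26 c3 crop [262. 447.] side [311.2 229.7] top [355.2 228. ]
22 -26 c3 crop [420. 401.] side [327.  225.1] top [359.6 207.4]
22 -69 c3 crop [487. 535.] side [333.7 238.5] top [381.8 212.2]
-18 -116 c3 crop [399. 741.] side [324.9 259.1] top [402.1 238.3]
28 -116 c3 crop [589. 682.] side [343.9 253.2] top [406.9 214.4]
[(0.069, array([277., 386.])), (0.08, array([276., 356.])), (0.09, array([276., 329.])), (0.1, array([275., 302.]))]
```

carry_out(
  steps=[
    [1, 0, 0, -0.5, 0],
    [1, 0, 0, -1, 0],
    [1, 0, 0, -1.5, 0],
    [1, 0, 0, -2, 0],
    [1, 0, 0, -2.5, 0],
    [1, 0, 0, -2.5, 0],
  ],
)

```text
time: 10.55
position: [0.5604, -0.0166, 0.0666]
tcp_rot: [180.0, -0.0, 165.8]
contact_force: [1.1, -0.2, -0.0]
grip_width: 0.0001
gripper_force: 0.0
```

carry_out(
  steps=[
    [1, 0, 0, -0.5, 0],
    [1, 0, 0, -1, 0],
    [1, 0, 0, -1.5, 0],
    [1, 0, 0, -2, 0],
    [1, 0, 0, -2.5, 0],
    [1, 0, 0, -2.5, 0],
  ],
)

```text
time: 11.15
position: [0.5604, -0.0166, 0.0641]
tcp_rot: [180.0, -0.0, 165.8]
contact_force: [0.5, -0.8, 0.3]
grip_width: -0.0002
gripper_force: 0.0
```

carry_out(
  steps=[
    [1, 0, 0, -0.5, 0],
    [1, 0, 0, -1, 0],
    [1, 0, 0, -1.5, 0],
    [1, 0, 0, -2, 0],
    [1, 0, 0, -2.5, 0],
    [1, 0, 0, -2.5, 0],
  ],
)

```text
time: 11.75
position: [0.5604, -0.0166, 0.0616]
tcp_rot: [180.0, -0.0, 165.8]
contact_force: [-0.1, 0.1, -0.0]
grip_width: 0.0
gripper_force: 0.0
```

carry_out(
  steps=[
    [1, 0, 0, -0.5, 0],
    [1, 0, 0, -1, 0],
    [1, 0, 0, -1.5, 0],
    [1, 0, 0, -2, 0],
    [1, 0, 0, -2.5, 0],
    [1, 0, 0, -2.5, 0],
  ],
)

```text
time: 12.35
position: [0.5604, -0.0166, 0.0591]
tcp_rot: [180.0, -0.0, 165.8]
contact_force: [-0.9, 0.2, -0.4]
grip_width: -0.0001
gripper_force: 0.0
```

```bash
python3 - <<'E'
from h import *
im=cams.snapshot("side")[...,::-1]; t=cams.snapshot("top")[...,::-1]
G=lambda a:np.clip(255*(a/255.)**.45,0,255).astype(np.uint8)
o=bot.get_obs();print(o['position'],o['contact_force'],((proj("side",[o['position']])-[270,155])*400/80))
cv2.imwrite("pics/c4.png",np.hstack([cv2.resize(G(im[155:235,270:350]),(400,400),interpolation=2),cv2.resize(G(t[160:260,280:380]),(400,400),interpolation=2)]))
E
```

```text
[ 0.56047612 -0.01662805  0.0592081 ] [-0.31746909  0.33051097  0.51029783] [[213.52769321 355.59047674]]
```

View pics/c4.png

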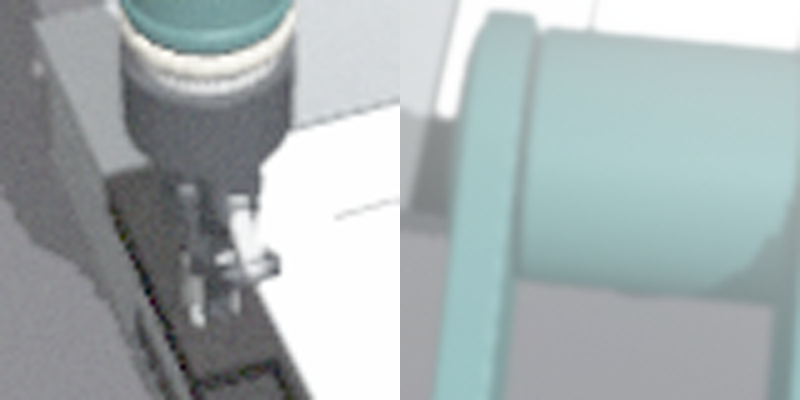

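The finger end is now at about (217,318) in the left panel, still just above the strip and about 10 mm short of it. I'll continue by feel.

carry_out(
  steps=[
    [1, 0, 0, -0.5, 0],
    [1, 0, 0, -1, 0],
    [1, 0, 0, -1.5, 0],
    [1, 0, 0, -2, 0],
    [1, 0, 0, -2.5, 0],
    [1, 0, 0, -2.5, 0],
  ],
)

```text
time: 13.05
position: [0.5604, -0.0166, 0.0566]
tcp_rot: [180.0, -0.0, 165.8]
contact_force: [-0.8, -1.0, -0.2]
grip_width: -0.0001
gripper_force: 0.0
```

carry_out(
  steps=[
    [1, 0, 0, -0.5, 0],
    [1, 0, 0, -1, 0],
    [1, 0, 0, -1.5, 0],
    [1, 0, 0, -2, 0],
    [1, 0, 0, -2.5, 0],
    [1, 0, 0, -2.5, 0],
  ],
)

```text
time: 13.65
position: [0.5604, -0.0166, 0.0541]
tcp_rot: [180.0, -0.0, 165.8]
contact_force: [0.2, -0.2, -0.1]
grip_width: 0.0001
gripper_force: 0.0
```

carry_out(
  steps=[
    [1, 0, 0, -0.5, 0],
    [1, 0, 0, -1, 0],
    [1, 0, 0, -1.5, 0],
    [1, 0, 0, -2, 0],
    [1, 0, 0, -2.5, 0],
    [1, 0, 0, -2.5, 0],
  ],
)

```text
time: 14.25
position: [0.5604, -0.0166, 0.0516]
tcp_rot: [180.0, -0.0, 165.8]
contact_force: [0.6, 0.3, 0.3]
grip_width: 0.0002
gripper_force: 0.0
```

carry_out(
  steps=[
    [1, 0, 0, -0.5, 0],
    [1, 0, 0, -1, 0],
    [1, 0, 0, -1.5, 0],
    [1, 0, 0, -2, 0],
    [1, 0, 0, -2, 0],
  ],
)

```text
time: 14.75
position: [0.5606, -0.0166, 0.0515]
tcp_rot: [180.0, 0.0, 165.8]
contact_force: [-3.2, 0.1, 8.1]
grip_width: -0.0003
gripper_force: 3.8
```

carry_out(
  steps=[
    [1, 0, 0, 1, 0],
    [1, 0, 0, 1, 0],
  ],
)

```text
time: 14.95
position: [0.5606, -0.0166, 0.0515]
tcp_rot: [180.0, 0.0, 165.8]
contact_force: [-2.2, 0.4, 5.0]
grip_width: 0.0001
gripper_force: 2.7
```

```bash
python3 - <<'E'
from h import *
im=cams.snapshot("side")[...,::-1]
G=lambda a:np.clip(255*(a/255.)**.45,0,255).astype(np.uint8)
o=bot.get_obs();print(o['position'],o['contact_force'],o['wrist_torque'])
cv2.imwrite("pics/c5.png",cv2.resize(G(im[165:265,265:365]),(600,600),interpolation=2))
E
```

```text
[ 0.56065383 -0.01661474  0.05145841] [-2.88653461  0.19438093  5.85454911] [0.07369606 0.3816738  0.02490824]
```

View pics/c5.png

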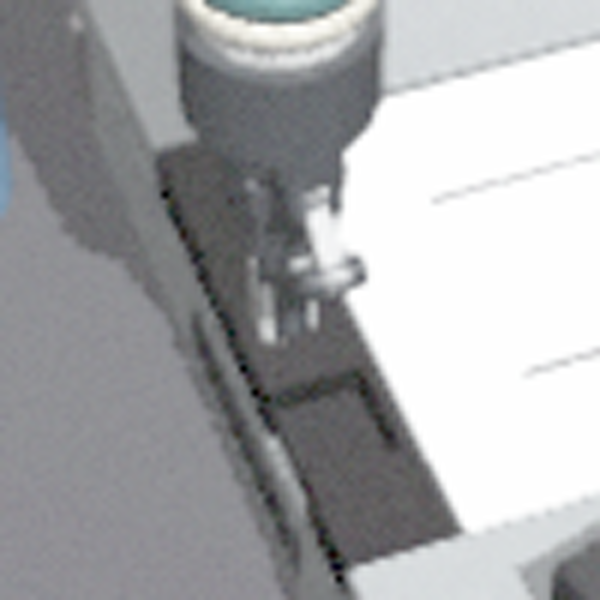

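The fingertip rests on the strip at crop (280,340), with a reaction of about 5 N. The notch edge is ahead at (275,402)–(365,378). The z reading at the strip's top is 0.0515, which I'll use as the zero. Now I'll slide along −y of the unit.

carry_out(
  steps=[
    [1, -0.5, -1.9, 0, 0],
    [1, -1, -3.9, 0, 0],
    [1, -1.5, -5.8, 0, 0],
    [1, -2, -7.8, 0, 0],
    [1, -2.4, -9.7, 0, 0],
    [1, -3, -11.6, 0, 0],
    [1, -3.4, -13.6, 0, 0],
    [1, -3.9, -15.5, 0, 0],
    [1, -4.4, -17.5, 0, 0],
    [1, -4.9, -19.4, 0, 0],
    [1, -4.9, -19.4, 0, 0],
  ],
)

```text
time: 16.1
position: [0.5566, -0.036, 0.0515]
tcp_rot: [179.9, 0.1, 165.8]
contact_force: [0.9, 1.6, 5.0]
grip_width: 0.0
gripper_force: 2.7
```

carry_out(
  steps=[
    [1, -0.5, -1.9, 0, 0],
    [1, -1, -3.9, 0, 0],
    [1, -1.5, -5.8, 0, 0],
    [1, -2, -7.8, 0, 0],
    [1, -2.4, -9.7, 0, 0],
    [1, -3, -11.6, 0, 0],
    [1, -3.4, -13.6, 0, 0],
    [1, -3.4, -13.6, 0, 0],
  ],
)

```text
time: 16.9
position: [0.5531, -0.0494, 0.0514]
tcp_rot: [179.9, 0.1, 165.8]
contact_force: [0.5, 2.0, 5.5]
grip_width: -0.0
gripper_force: 2.6
```

carry_out(
  steps=[
    [1, -0.5, -1.9, 0, 0],
    [1, -1, -3.9, 0, 0],
    [1, -1.5, -5.8, 0, 0],
    [1, -1.5, -5.8, 0, 0],
  ],
)

```text
time: 17.3
position: [0.5496, -0.0561, 0.0495]
tcp_rot: [-179.9, -0.1, 165.8]
contact_force: [-0.3, 0.1, 0.3]
grip_width: 0.0
gripper_force: 0.0
```

Force fell to zero and z dropped: the notch. I'll centre in it.

carry_out(
  steps=[
    [1, -0.5, -1.9, 0, 0],
    [1, -1, -3.9, 0, 0],
    [1, -1.3, -5.3, 0, 0],
    [1, -1.6, -6.8, 0, 0],
    [1, -1.6, -6.8, -2, 0],
    [1, -1.6, -6.8, -4, 0],
    [1, -1.6, -6.8, -6, 0],
    [1, -1.6, -6.8, -6, 0],
  ],
)

```text
time: 18.1
position: [0.5487, -0.0621, 0.0442]
tcp_rot: [180.0, -0.1, 165.8]
contact_force: [-0.6, 0.3, -0.8]
grip_width: -0.0003
gripper_force: 0.0
```

carry_out(
  steps=[
    [1, 0, 0, -1, 0],
    [1, 0, 0, -2, 0],
    [1, 0, 0, -3, 0],
    [1, 0, 0, -4, 0],
    [1, 0, 0, -5, 0],
    [1, 0, 0, -5, 0],
  ],
)

```text
time: 18.7
position: [0.5492, -0.0622, 0.0407]
tcp_rot: [180.0, 0.0, 165.8]
contact_force: [-2.0, 0.1, 4.7]
grip_width: 0.0003
gripper_force: 2.4
```

carry_out(
  steps=[
    [1, 0, 0, -1, 0],
    [1, 0, 0, -2, 0],
    [1, 0, 0, -3, 0],
    [1, 0, 0, -4, 0],
    [1, 0, 0, -5, 0],
    [1, 0, 0, -6, 0],
    [1, 0, 0, -7, 0],
    [1, 0, 0, -7, 0],
  ],
)

```text
time: 19.5
position: [0.5492, -0.0622, 0.0344]
tcp_rot: [180.0, 0.0, 165.8]
contact_force: [-4.6, 1.4, 8.0]
grip_width: -0.0
gripper_force: 4.0
```

carry_out(
  steps=[
    [1, 0, 0, -1, 0],
    [1, 0, 0, -2, 0],
    [1, 0, 0, -3, 0],
    [1, 0, 0, -4, 0],
    [1, 0, 0, -4, 0],
    [1, 0, 0, -4, 0],
  ],
)

```text
time: 20.1
position: [0.5493, -0.0622, 0.0342]
tcp_rot: [-180.0, 0.1, 165.9]
contact_force: [-11.0, 2.5, 23.2]
grip_width: 0.0002
gripper_force: 11.6
```

Hard stop reached after 7 mm of travel at 23 N. Now I'll retract.

carry_out(
  steps=[
    [1, 0, 0, 5, 0],
    [1, 0, 0, 10, 0],
    [1, 0, 0, 20, 0],
    [1, 0, 0, 35, 0],
    [1, 0, 0, 60, 0],
    [1, 0, 0, 100, 0],
    [1, 0, 0, 140, 0],
    [1, -40, 0, 165, 0],
    [1, -80, 0, 165, 0],
    [1, -120, 0, 165, 0],
    [1, -160, 0, 165, 0],
    [1, -160, 0, 165, 0],
    [1, -160, 0, 165, 0],
    [1, -160, 0, 165, 0],
  ],
)

```text
time: 21.5
position: [0.3901, -0.0624, 0.1944]
tcp_rot: [180.0, 0.1, 165.8]
contact_force: [0.7, -0.5, 0.7]
grip_width: 0.0001
gripper_force: 0.0
```

```bash
python3 - <<'E'
from h import *
im=cams.snapshot("side")[...,::-1];t=cams.snapshot("top")[...,::-1]
o=bot.get_obs();print(o['time'],o['position'],o['contact_force'])
cv2.imwrite("pics/end.png",np.hstack([im[110:340,220:480],t[50:310,180:500][:230]]))
E
```

```text
21.6 [ 0.39006952 -0.06230803  0.19385652] [ 0.3567972   0.54369694 -0.87966309]
```

View pics/end.png

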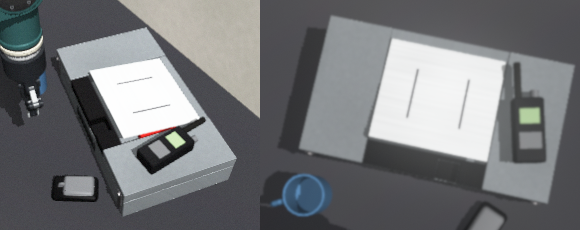

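The cover now stands ajar, with its red inner edge showing at (155,132). The mug, mouse and radio are in place and the hand is clear.

```bash
python3 -c "
from bench import hand_in
print(hand_in())"
```

```text
the job is handed in; nothing more can be done
None
```

I felt along the strip to the notch and pressed the key 7 mm to its stop; the cover now stands ajar, the mug, mouse and radio look unmoved in the final pictures, the hand is clear, and the job is handed in at about 21.6 s.

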